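Crank the tube stage until the purple-capped tube stands under the sampling needle

ROBOT

A 6-joint arm with a two-finger parallel gripper is mounted at the origin on the work surface. World frame = base frame: x ahead of the robot, y to its left, z up, the work surface at z = 0. Lengths are in m, angles in rad, forces in N, time in s.
With the tool pointing down it reaches from about 0.225 to 0.875 m from the base axis. Payload 3.4 kg.
Tool frame: the origin (TCP) lies at the very end of the fingers, on their centre line; the grasp point (between the pads) lies manip.grip_point_offset behind it (manip.grip_point_offset is the distance from the TCP to the grasp point, in m); z points along the fingers, y is the line along which they close (so a half turn about z gives the same grasp; the last joint's range is limited). The gripper opens to 85 mm and grips with 20 to 120 N. Pads are 22 mm wide; open, the fingers measure 114 mm over their backs; the gripper's body (76 mm by 85 mm) begins 54 mm behind the grasp point. The pads swing forward as they close: fully open they stand 13 mm farther back than shut.
Start: joints at [1.054, 0.276, 1.505, -0, 1.361, -0.121], TCP at [0.222, 0.531, 0.231] pointing down, gripper open.
Joint ranges: [-2.89, 2.89], [-0.75, 2.08], [0.22, 2.7], [-1.18, 4.32], [0.11, 2.71], [-2.7, 2.7]. Speed limits (rad/s): [2.57, 2.57, 3.14, 3.14, 3.14, 3.14].

INTERFACE

Orientations are given as a unit quaternion [w, x, y, z].
In Python, from rig import manip gives the robot as it stands.
- The arm moves only by the shell command python3 -m pendant 'ROWS' [FORCE]. ROWS is JSON, a list of rows, each an object of numbers: "jaw": the opening, from -1 (shut) to 1 (fully open); "tx", "ty", "tz": the shift along the world's x, y, z in cm; "ax", "ay", "az": the turn, a rotation vector about the world's x, y, z in degrees. In form: [{"jaw": .., "tx": .., "ty": .., "tz": .., "ax": .., "ay": .., "az": ..}, ...]. A call has 1 to 10 rows; each row is the pose to reach, as a shift and turn from the pose commanded when the call began; what a row does not reach only later rows make up. A row lasts 1/8 s, in which the tool goes at most 62.5 mm and 10.7 degrees, less where a joint would pass 70% of its speed; a pose out of reach is approached as far as the arm can. A call with a gripper value outside its range is refused whole. The fingers move at their own pace and stop on an object; FORCE is the grip in N (left out, the last holds). Time passes only in rows, so rows that repeat a pose let the fingers close. It gives the time, the measured TCP pose, the force, the opening and the grip force at its end, in the units of the state.
- manip.get_state(): the state, without advancing time (a new reading comes with each control period).
- manip.get_image(name): name is "side" or "top" or "wrist"; returns a dict with "pixels" (480x640x3 uint8, blue, green, red), "depth" (480x640 float32, m along the optical axis (not along the pixel's ray), 0 where there is no reading), "fx", "fy", "cx", "cy" (pixels), "D" ([k1, k2, p1, p2, k3] as OpenCV has them; the pictures are not rectified), "pose" (4x4, takes a point from camera to world coordinates). Camera axes: x right, y down, z forward; pixel columns grow to the right and rows downward; lengths in m; the calibration is good to about 2 mm. A picture is of the moment at which its call begins.
- manip.sign_off(): hands the job in; it is judged then, once.
The state is a dict: "clock": time; "qpos": joint angles; "qd": joint speeds; "effort": joint torques, N m; "position": TCP position; "ee_rot": TCP orientation; "contact_force": force on the tool from outside, world axes, zero at the start; "moment": the same for the moment, N m; "width": finger opening in m; "gripper_force": force on a finger pad.
Only numpy, scipy, OpenCV 4.12 (cv2) and the standard library are available. Lean on these libraries where they do the work, as an engineer would, in place of code of your own. Each camera call takes 0.05 s, during which the arm holds its last target. There are 200 camera calls.

TASK

Turn the black handwheel of the tube stage, over as many grasps as it takes, until the dark disc in the middle of the purple-capped tube's cap stands under the tip of the fixed sampling needle, then let go of the wheel and leave it there. Move the carriage only by the handwheel: do not push it or the tubes directly or lift a tube, and leave the sanitizer bottle, the cotton jar and the tape dispenser where they are.

Things in the scene. Friction and masses are not known exactly. Their poses are not given: they have to be found in the camera images.
- stage: Fixed white stage bed, 100 mm (x) by 360 mm (y) by 15 mm. Origin on the bench; local y is the slide direction of the carriage, local z up. The bed spans local y -200 to +160 mm. A grey gear column 40 mm square (top 78 mm above the bench) carries the handwheel at local x -14, y -150 mm.
- wheel (a joint): Handwheel angle in rad, 0 at the start (carriage at the end stop nearest the wheel), range 0 to 7.9; grows anticlockwise seen from above. It drives the carriage by rack and pinion: each rad of wheel moves the carriage 12 mm towards the stage's local +y (away from the wheel). Stays where it is left; turning it takes about 0.1 to 0.2 N m.
- wheel_grip (a point): Centre of the handwheel, on its vertical axis, at mid-height of its rim (104 mm above the bench). The wheel is a solid black disc, 60 mm in diameter with a rim 20 mm high (straight-sided from 94 to 114 mm above the bench), with no crank handle, a steel cap in the middle and a white radial mark on top. Can be grasped from above across its diameter at any yaw.
- carriage: Blue tube block, 44 mm (x) by 76 mm (y) by 42 mm high, on the stage rails. Origin under its centre, 22 mm above the bench; slides along the stage's local y. Three wells 18 mm apart along y, each holding a tube; which tube stands in which well varies.
- needle_stand: Fixed stand of the sampling needle. Origin on the bench right below the needle tip; its post (14 mm thick, 176 mm high, on a 50 mm square foot) stands 85 mm to local -x, and an arm at 166 mm height reaches from it to the needle.
- needle_tip (a point): Tip of the steel needle that points straight down, 121 mm above the bench (14 mm above the caps), over the line of the tubes. It lies 52 to 68 mm to the stage's local +y of the middle well at the start.
- tube_purple: The tube to be brought under the needle: loose, pale grey with a paper label, 12 mm in diameter, 80 mm tall with its 16 mm wide purple cap, standing upright in a well of the carriage. Origin at the centre of its underside, 27 mm above the bench.
- purple_cap (a point): Centre of the top of the purple cap (marked by a dark disc 10 mm in diameter), 107 mm above the bench.
- tube_red: Like the purple tube, with a red cap. Stays in its well.
- tube_yellow: Like the purple tube, with a yellow cap. Stays in its well.
- sanitizer: Bystander: loose white pump bottle with a blue band, 66 mm in diameter, 191 mm tall. Origin at the centre of its underside.
- cotton_jar: Bystander: loose white jar with a steel lid, 74 mm in diameter, 99 mm tall. Origin at the centre of its underside.
- tape: Bystander: loose blue tape dispenser, 35 by 75 mm, 44 mm tall, with a white roll. Origin at the centre of its underside.
Things that resemble listed ones, but are neither listed nor needed, are in the scene too. Leave any orange or yellow look-alike of the needle_stand alone.

How it is judged:
By the outcome, as a careful person would: the job done as asked, in the order asked, and still so for the second after the job is handed in, with the robot touching nothing.
It also fails if it takes over 72 s, if anything falls off the work surface, if the arm or the gripper's body presses on something with over 40 N, if the wrist force passes 120 N, or if a joint passes its speed limit or range.

## Working session

There is one attempt and no reset: what is moved stays moved. The work goes in short steps, Python scripts to look and compute and a shell command to move; the robot and the scene stay as the last step left them, time stands still between calls to the robot, and variables do not carry over. Pictures are saved under pics/ and viewed, at most 10 in all, crops included, and the job is handed in when it is done.

```bash
mkdir -p pics; ls; cat > h.py <<'E'
import numpy as np, cv2, pickle
from rig import manip
def grab(n):
    im=manip.get_image(n); pickle.dump(im,open(f'{n}.pkl','wb')); return im
def load(n): return pickle.load(open(f'{n}.pkl','rb'))
def ray(im,u,v):
    K=np.array([[im['fx'],0,im['cx']],[0,im['fy'],im['cy']],[0,0,1]])
    p=cv2.undistortPoints(np.array([[[u,v]]],float),K,np.array(im['D'],float))[0,0]
    T=np.array(im['pose']); return T[:3,3],T[:3,:3]@np.array([p[0],p[1],1.])
def onz(im,u,v,z):
    o,d=ray(im,u,v); return o+d*(z-o[2])/d[2]
def proj(im,P):
    K=np.array([[im['fx'],0,im['cx']],[0,im['fy'],im['cy']],[0,0,1]])
    T=np.linalg.inv(np.array(im['pose'])); 
    return cv2.projectPoints(np.array([P],float),cv2.Rodrigues(T[:3,:3])[0],T[:3,3],K,np.array(im['D'],float))[0][0,0]
def tri(a,ua,b,ub):
    o1,d1=ray(a,*ua);o2,d2=ray(b,*ub)
    s=np.linalg.lstsq(np.c_[d1,-d2],o2-o1,rcond=None)[0]
    p,q=o1+d1*s[0],o2+d2*s[1]; return (p+q)/2,np.linalg.norm(p-q)
E
python3 - <<'E'
from h import *
for n in('top','side'):
    im=grab(n); cv2.imwrite(f'pics/{n}0.png',im['pixels']); print(n,np.round(im['pose'],3).tolist(),im['fx'])
print(manip.get_state(),manip.grip_point_offset)
E
```

```text
pics
top [[0.013, -0.983, 0.183, 0.279], [-1.0, -0.01, 0.015, 0.101], [-0.013, -0.183, -0.983, 1.483], [0.0, 0.0, 0.0, 1.0]] 603.189610912436
side [[0.932, -0.227, 0.283, 0.201], [-0.362, -0.543, 0.757, -0.752], [-0.018, -0.808, -0.589, 0.772], [0.0, 0.0, 0.0, 1.0]] 526.7808572872727
{'clock': 0.1, 'qpos': array([ 1.05399153e+00,  2.76554430e-01,  1.50598929e+00,  1.07000008e-05,
        1.36070819e+00, -1.20967763e-01]), 'qd': array([-8.93335768e-04, -1.49658108e-03, -1.19338056e-03,  9.17126722e-04,
        1.07507831e-05, -2.58594225e-03]), 'effort': array([ 2.60475041e-03, -4.17698550e+01, -2.46405029e+01,  1.01016079e-05,
        5.80936525e-03,  1.51847166e-05]), 'position': array([0.22146329, 0.53013967, 0.23052015]), 'ee_rot': array([-2.65064853e-04,  1.96629939e-01,  9.80477424e-01, -7.86165853e-04]), 'contact_force': array([ 0.86945006,  0.66472938, -0.02612636]), 'moment': array([ 0.00494509, -0.03307992,  0.03880945]), 'gripper_force': 0.0, 'width': 0.08554665439459212} 0.0187
```

View pics/top0.png

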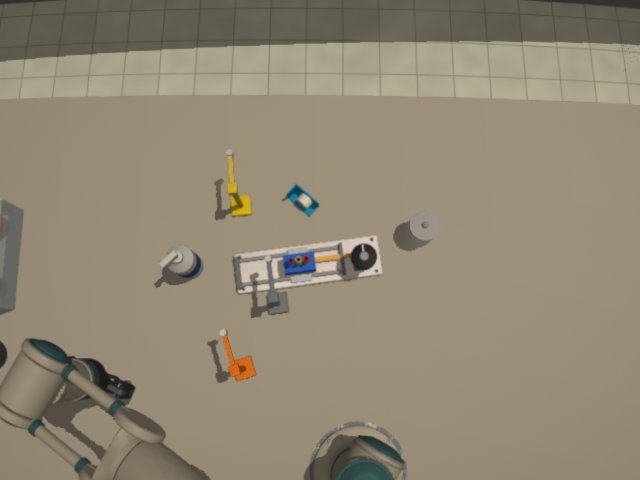

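View pics/side0.png

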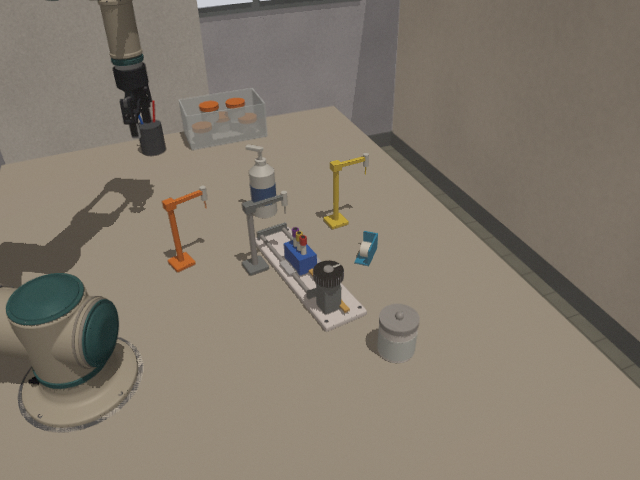

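Candidates, in top-view pixels:
- **Needle stand:** grey at (278,303) with its tip near (268,259). The yellow one at (240,206) and the orange one at (243,368) are look-alikes. I choose grey.
- **Wheel:** black disc at (364,257), on the white bed.
- **Purple cap:** about (291,262), with yellow (299,260) and red (307,259) beside it.

Next is one close crop of both views to check this.

```bash
python3 - <<'E'
from h import *
t=load('top')['pixels'][235:315,230:390]; s=load('side')['pixels'][180:330,225:375]
a=cv2.resize(t,(800,400),interpolation=2)[:, :]
a=cv2.resize(t,(480,240),interpolation=2); b=cv2.resize(s,(600,600),interpolation=2)
cv2.imwrite('pics/c1.png',cv2.resize(t,(800,400),interpolation=2)); cv2.imwrite('pics/c2.png',b)
E
```

```text
(no output)
```

View pics/c1.png

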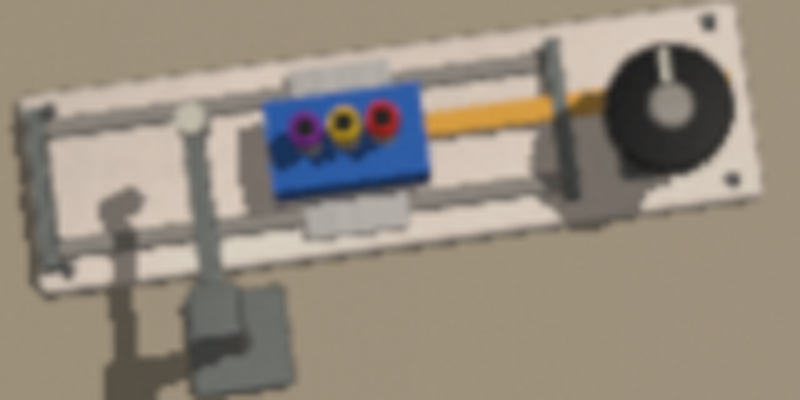

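View pics/c2.png

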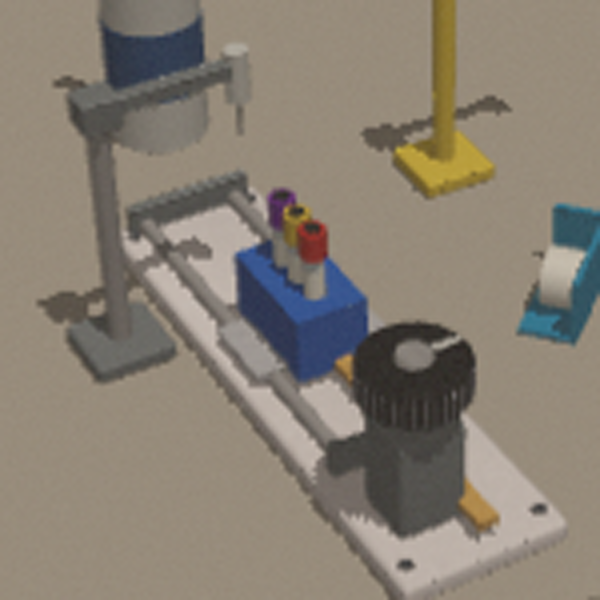

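The crops confirm it. In top-view pixels, the purple disc is about (291,260.6), the needle head (268,258.6) and the wheel cap (364,256). The side-view needle tip is about (285,213). Now I'll measure these.

```bash
cat > meas.py <<'E'
from h import *
def blob(im,lo,hi,box,z=None):
    x0,y0,x1,y1=box; h=cv2.cvtColor(im['pixels'][y0:y1,x0:x1],cv2.COLOR_BGR2HSV)
    m=cv2.inRange(h,np.array(lo),np.array(hi)); n,l,s,c=cv2.connectedComponentsWithStats(m)
    i=1+np.argmax(s[1:,4]); return c[i]+[x0,y0],s[i,4],s[i]
E
python3 - <<'E'
from meas import *
t,s=load('top'),load('side')
# wheel: black region in top
w,a,st=blob(t,(0,0,0),(180,255,62),(345,238,390,275)); print('wheel blob',w,a,st,onz(t,*w,.114))
print('wheel cap px',onz(t,364,256,.118), )
T=onz(s,285,213,.121);print('tip side ',T,'proj in top',proj(t,T))
print('head top@.17',onz(t,268,258.6,.17))
for nm,u,us in(('purple',(291,260.6),(295.5,229)),('yellow',(298.8,259.4),(299,233)),('red',(306.4,258.8),(303,237.3))):
    print(nm,onz(t,*u,.107),onz(s,*us,.107),tri(t,u,s,us))
# bed corners: white mask
h=cv2.cvtColor(t['pixels'],cv2.COLOR_BGR2HSV); m=cv2.inRange(h,np.array((0,0,170)),np.array((180,40,255))); m[:, :225]=0;m[:,395:]=0;m[:232]=0;m[300:]=0
pts=cv2.findNonZero(m); r=cv2.minAreaRect(pts); b=cv2.boxPoints(r); print([onz(t,*p,.015).round(4).tolist() for p in b])
E
```

```text
wheel blob [362.58247423 257.76546392] 388 [  6   7  25  25 388] [ 0.49609916 -0.00283371  0.114     ]
wheel cap px [ 0.4995945  -0.00579737  0.118     ]
tip side  [0.48230288 0.21332886 0.121     ] proj in top [268.19910499 262.26846829]
head top@.17 [0.48318236 0.2099112  0.17      ]
purple [0.48887214 0.16184993 0.107     ] [0.48945117 0.16330168 0.107     ] (array([0.48883377, 0.16177422, 0.1081114 ]), np.float64(0.0002640822543448635))
yellow [0.49187003 0.14388112 0.107     ] [0.49148228 0.14583127 0.107     ] (array([0.49126603, 0.14391545, 0.10841525]), np.float64(0.0007790262396490604))
red [0.49345975 0.12635231 0.107     ] [0.49409124 0.12727344 0.107     ] (array([0.49354986, 0.12629505, 0.10774295]), np.float64(0.0004157544720863464))
[[0.5181, 0.3101, 0.015], [0.5708, -0.046, 0.015], [0.4733, -0.0583, 0.015], [0.4215, 0.2938, 0.015]]
```

```bash
python3 -m pendant '[{"jaw":1,"tx":3,"ty":-5,"tz":3,"az":-10},{"jaw":1,"tx":6,"ty":-11,"tz":3,"az":-20},{"jaw":1,"tx":9,"ty":-16.5,"tz":3,"az":-30},{"jaw":1,"tx":12,"ty":-22,"tz":3,"az":-40},{"jaw":1,"tx":14.5,"ty":-27.5,"tz":3,"az":-50},{"jaw":1,"tx":17,"ty":-33,"tz":3,"az":-60},{"jaw":1,"tx":20,"ty":-38.5,"tz":3,"az":-70},{"jaw":1,"tx":23,"ty":-44,"tz":3,"az":-80},{"jaw":1,"tx":25.5,"ty":-49,"tz":3,"az":-90},{"jaw":1,"tx":27.8,"ty":-53.7,"tz":3,"az":-100}]' 40
python3 -m pendant '[{"jaw":1,"az":-10},{"jaw":1,"az":-20},{"jaw":1,"az":-30},{"jaw":1,"az":-40},{"jaw":1,"az":-50},{"jaw":1,"az":-60},{"jaw":1,"az":-70},{"jaw":1,"az":-80},{"jaw":1,"az":-90},{"jaw":1,"az":-90}]'
python3 - <<'E'
from h import *
s=manip.get_state(); print(s['qpos'],s['position'],s['ee_rot'])
im=grab('wrist'); cv2.imwrite('pics/w1.png',im['pixels']); print(proj(im,[.500,-.0058,.114]))
E
```

```text
[ 1.05399153e+00  2.76554430e-01  1.50598929e+00  1.07000008e-05
  1.36070819e+00 -1.20967763e-01] [0.22146329 0.53013967 0.23052015] [-2.65064853e-04  1.96629939e-01  9.80477424e-01 -7.86165853e-04]
[-24.57244873 629.70543566]invalid input at $[0]: expected keys jaw, tx, ty, tz, ax, ay, az
invalid input at $[0]: expected keys jaw, tx, ty, tz, ax, ay, az
```

View pics/w1.png

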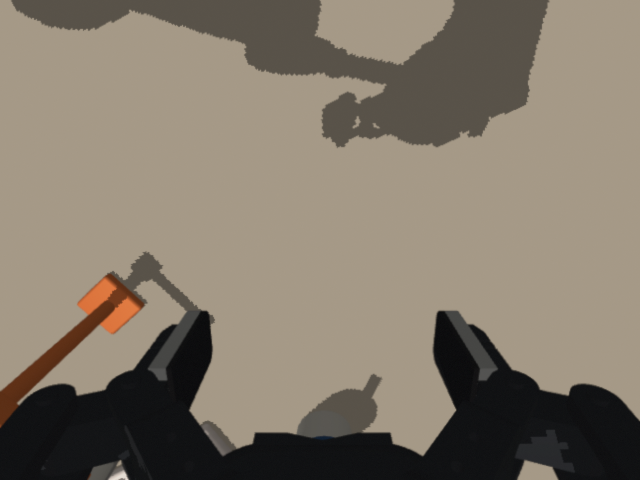

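The rows need all seven keys, so the arm hasn't moved. The wrist picture shows the start pose, with the orange look-alike at (110,300). It is 176 mm tall, and I'll pass well above it.

```bash
python3 -m pendant '[{"jaw":1,"tx":3,"ty":-5,"tz":3,"ax":0,"ay":0,"az":-10},{"jaw":1,"tx":6,"ty":-11,"tz":3,"ax":0,"ay":0,"az":-20},{"jaw":1,"tx":9,"ty":-16.5,"tz":3,"ax":0,"ay":0,"az":-30},{"jaw":1,"tx":12,"ty":-22,"tz":3,"ax":0,"ay":0,"az":-40},{"jaw":1,"tx":14.5,"ty":-27.5,"tz":3,"ax":0,"ay":0,"az":-50},{"jaw":1,"tx":17,"ty":-33,"tz":3,"ax":0,"ay":0,"az":-60},{"jaw":1,"tx":20,"ty":-38.5,"tz":3,"ax":0,"ay":0,"az":-70},{"jaw":1,"tx":23,"ty":-44,"tz":3,"ax":0,"ay":0,"az":-80},{"jaw":1,"tx":25.5,"ty":-49,"tz":3,"ax":0,"ay":0,"az":-90},{"jaw":1,"tx":27.8,"ty":-53.7,"tz":3,"ax":0,"ay":0,"az":-100}]' 40
python3 -m pendant '[{"jaw":1,"tx":0,"ty":0,"tz":0,"ax":0,"ay":0,"az":-10},{"jaw":1,"tx":0,"ty":0,"tz":0,"ax":0,"ay":0,"az":-20},{"jaw":1,"tx":0,"ty":0,"tz":0,"ax":0,"ay":0,"az":-30},{"jaw":1,"tx":0,"ty":0,"tz":0,"ax":0,"ay":0,"az":-40},{"jaw":1,"tx":0,"ty":0,"tz":0,"ax":0,"ay":0,"az":-50},{"jaw":1,"tx":0,"ty":0,"tz":0,"ax":0,"ay":0,"az":-60},{"jaw":1,"tx":0,"ty":0,"tz":0,"ax":0,"ay":0,"az":-70},{"jaw":1,"tx":0,"ty":0,"tz":0,"ax":0,"ay":0,"az":-80},{"jaw":1,"tx":0,"ty":0,"tz":0,"ax":0,"ay":0,"az":-90},{"jaw":1,"tx":0,"ty":0,"tz":0,"ax":0,"ay":0,"az":-90}]'
python3 - <<'E'
from h import *
s=manip.get_state(); print(s['qpos'],s['position'],s['ee_rot'])
im=grab('wrist'); cv2.imwrite('pics/w2.png',im['pixels']); print(proj(im,[.500,-.0058,.114]),proj(im,[.489,.162,.107]),proj(im,[.4823,.2133,.121]))
E
```

```text
clock: 1.4
position: [0.5003, -0.0086, 0.2611]
ee_rot: [-0.0, 0.879, 0.477, 0.0]
contact_force: [0.2, 0.8, -0.8]
width: 0.0852
gripper_force: 0.0
clock: 2.65
position: [0.4995, -0.0064, 0.2611]
ee_rot: [0.0, 0.96, -0.28, -0.0]
contact_force: [0.0, 0.1, 0.1]
width: 0.0852
gripper_force: 0.0
[-1.52143735e-01  1.45498376e-01  1.60400385e+00 -7.28215464e-05
  1.39274755e+00  1.98699202e+00] [ 0.4995146  -0.00640527  0.26105527] [ 7.87736597e-05  9.59896522e-01 -2.80354343e-01 -3.20982871e-04]
[319.67649879 219.70099829] [164.99621855 327.48017787] [118.52653856 369.29151227]
```

View pics/w2.png

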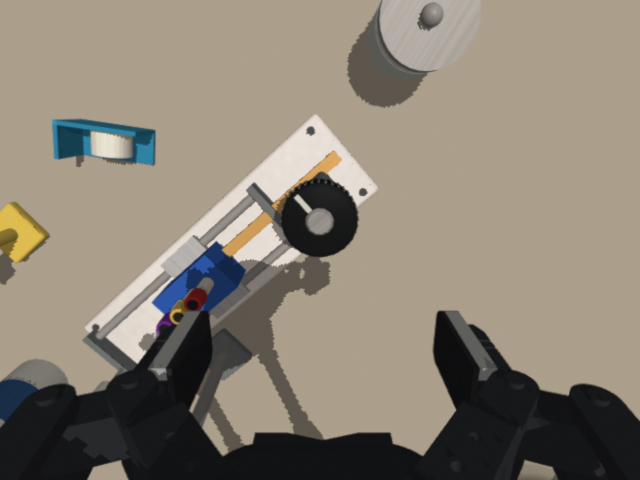

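The wrist view shows the wheel at (320,219), which matches the projected centre (319.7,219.7). The TCP is over its axis, so I'll descend and grip.

```bash
python3 -m pendant '[{"jaw":1,"tx":0,"ty":0,"tz":-5,"ax":0,"ay":0,"az":0},{"jaw":1,"tx":0,"ty":0,"tz":-10,"ax":0,"ay":0,"az":0},{"jaw":1,"tx":0,"ty":0,"tz":-14,"ax":0,"ay":0,"az":0},{"jaw":1,"tx":0,"ty":0,"tz":-17,"ax":0,"ay":0,"az":0},{"jaw":1,"tx":0,"ty":0,"tz":-17.8,"ax":0,"ay":0,"az":0},{"jaw":1,"tx":0,"ty":0,"tz":-17.8,"ax":0,"ay":0,"az":0}]' 60
python3 -m pendant '[{"jaw":-1,"tx":0,"ty":0,"tz":0,"ax":0,"ay":0,"az":0},{"jaw":-1,"tx":0,"ty":0,"tz":0,"ax":0,"ay":0,"az":0},{"jaw":-1,"tx":0,"ty":0,"tz":0,"ax":0,"ay":0,"az":0},{"jaw":-1,"tx":0,"ty":0,"tz":0,"ax":0,"ay":0,"az":0},{"jaw":-1,"tx":0,"ty":0,"tz":0,"ax":0,"ay":0,"az":0},{"jaw":-1,"tx":0,"ty":0,"tz":0,"ax":0,"ay":0,"az":0}]' 60
```

```text
clock: 3.45
position: [0.5, -0.0065, 0.0835]
ee_rot: [0.0, 0.96, -0.281, -0.0]
contact_force: [0.9, 0.0, 0.1]
width: 0.0856
gripper_force: 0.0
clock: 4.2
position: [0.502, -0.0051, 0.0857]
ee_rot: [-0.002, 0.96, -0.282, 0.003]
contact_force: [1.6, 4.9, 5.3]
width: 0.0583
gripper_force: 63.5
```

```bash
python3 -m pendant '[{"jaw":-1,"tx":0,"ty":0,"tz":0,"ax":0,"ay":0,"az":8},{"jaw":-1,"tx":0,"ty":0,"tz":0,"ax":0,"ay":0,"az":16},{"jaw":-1,"tx":0,"ty":0,"tz":0,"ax":0,"ay":0,"az":24},{"jaw":-1,"tx":0,"ty":0,"tz":0,"ax":0,"ay":0,"az":32},{"jaw":-1,"tx":0,"ty":0,"tz":0,"ax":0,"ay":0,"az":40},{"jaw":-1,"tx":0,"ty":0,"tz":0,"ax":0,"ay":0,"az":48},{"jaw":-1,"tx":0,"ty":0,"tz":0,"ax":0,"ay":0,"az":56},{"jaw":-1,"tx":0,"ty":0,"tz":0,"ax":0,"ay":0,"az":64},{"jaw":-1,"tx":0,"ty":0,"tz":0,"ax":0,"ay":0,"az":72},{"jaw":-1,"tx":0,"ty":0,"tz":0,"ax":0,"ay":0,"az":80}]'
python3 - <<'E'
from meas import *
t=grab('top'); s=grab('side'); print(manip.get_state()['moment'])
for im,b in((t,(255,250,300,270)),(s,(270,195,320,245))): print(blob(im,(125,90,40),(160,255,255),b))
cv2.imwrite('pics/a.png',np.hstack([cv2.resize(t['pixels'][240:290,250:310],(360,300),interpolation=2),cv2.resize(s['pixels'][190:265,260:350],(360,300),interpolation=2)]))
E
```

```text
clock: 5.45
position: [0.5017, -0.0029, 0.0857]
ee_rot: [-0.002, 0.916, 0.402, 0.004]
contact_force: [1.0, 10.3, 6.4]
width: 0.0584
gripper_force: 63.5
[2.05755986 0.16607956 0.0624129 ]
(array([283.64102564, 261.58974359]), np.int32(39), array([25,  8,  8,  8, 39], dtype=int32))
(array([290.75      , 227.96428571]), np.int32(28), array([19, 29,  6,  9, 28], dtype=int32))
```

View pics/a.png

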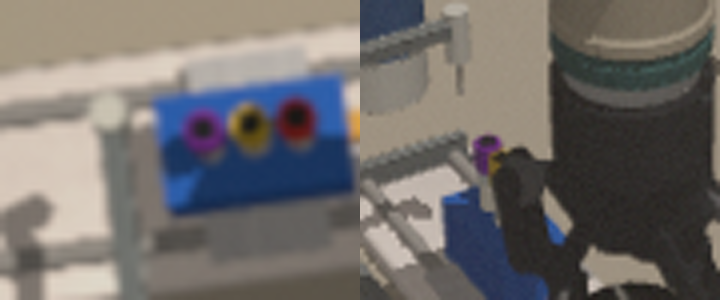

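The carriage moved about 16.5 mm for 80°, which matches 12 mm/rad: the purple disc went from (291,260.6) to (283.8,260.8) in the top view. The side view gives a total of about 49.5 mm, or 236°. I'll turn to 230° first and then measure precisely.

```bash
python3 -m pendant '[{"jaw":-1,"tx":0,"ty":0,"tz":0,"ax":0,"ay":0,"az":8},{"jaw":-1,"tx":0,"ty":0,"tz":0,"ax":0,"ay":0,"az":16},{"jaw":-1,"tx":0,"ty":0,"tz":0,"ax":0,"ay":0,"az":24},{"jaw":-1,"tx":0,"ty":0,"tz":0,"ax":0,"ay":0,"az":32},{"jaw":-1,"tx":0,"ty":0,"tz":0,"ax":0,"ay":0,"az":40},{"jaw":-1,"tx":0,"ty":0,"tz":0,"ax":0,"ay":0,"az":48},{"jaw":-1,"tx":0,"ty":0,"tz":0,"ax":0,"ay":0,"az":56},{"jaw":-1,"tx":0,"ty":0,"tz":0,"ax":0,"ay":0,"az":64},{"jaw":-1,"tx":0,"ty":0,"tz":0,"ax":0,"ay":0,"az":72},{"jaw":-1,"tx":0,"ty":0,"tz":0,"ax":0,"ay":0,"az":80}]'
python3 -m pendant '[{"jaw":-1,"tx":0,"ty":0,"tz":0,"ax":0,"ay":0,"az":8},{"jaw":-1,"tx":0,"ty":0,"tz":0,"ax":0,"ay":0,"az":16},{"jaw":-1,"tx":0,"ty":0,"tz":0,"ax":0,"ay":0,"az":24},{"jaw":-1,"tx":0,"ty":0,"tz":0,"ax":0,"ay":0,"az":32},{"jaw":-1,"tx":0,"ty":0,"tz":0,"ax":0,"ay":0,"az":40},{"jaw":-1,"tx":0,"ty":0,"tz":0,"ax":0,"ay":0,"az":48},{"jaw":-1,"tx":0,"ty":0,"tz":0,"ax":0,"ay":0,"az":56},{"jaw":-1,"tx":0,"ty":0,"tz":0,"ax":0,"ay":0,"az":64},{"jaw":-1,"tx":0,"ty":0,"tz":0,"ax":0,"ay":0,"az":70},{"jaw":-1,"tx":0,"ty":0,"tz":0,"ax":0,"ay":0,"az":70}]'
python3 - <<'E'
from meas import *
t=grab('top'); s=grab('side'); w=grab('wrist'); print(manip.get_state()['qpos'],manip.get_state()['contact_force'])
cv2.imwrite('pics/b.png',np.hstack([cv2.resize(s['pixels'][195:245,260:320],(360,300),interpolation=2),cv2.resize(w['pixels'],(400,300))]))
E
```

```text
clock: 6.8
position: [0.4994, -0.0029, 0.0856]
ee_rot: [-0.001, 0.442, 0.897, 0.003]
contact_force: [-1.7, 11.7, 11.5]
width: 0.0581
gripper_force: 63.9
clock: 8.05
position: [0.499, -0.0048, 0.0856]
ee_rot: [0.0, -0.151, 0.989, 0.001]
contact_force: [-4.8, 7.0, 11.3]
width: 0.058
gripper_force: 64.0
[-0.15084712  0.29373452  1.88284905  0.00278791  0.96529509 -2.02603536] [-4.88335659  6.60932663 10.82195324]
```

View pics/b.png

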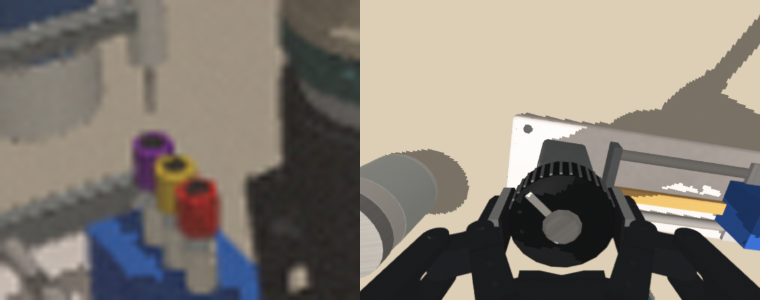

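Side view (crop scaled 6x): the tip is at about (284.6,212.9) and the purple disc at about (285.4,217.6), nearly under it. Now the remaining shift, plus the same shift from the top view.

```bash
python3 - <<'E'
from meas import *
t,s,w=load('top'),load('side'),load('wrist')
T=onz(s,284.6,212.9,.121); P=onz(s,285.4,217.6,.107); d=np.array([-.137,.99])
print(T,P,(T-P)[:2]@d, 'expect', proj(s,[T[0],T[1],.107]))
# dark disc centroids: inside purple blob's bounding box
for im,b in((t,(255,250,300,275)),(s,(270,205,300,235))):
    c,a,st=blob(im,(125,90,40),(160,255,255),b); print(c,a,st)
# camera offset in the tool frame
st=manip.get_state(); from scipy.spatial.transform import Rotation as R
q=st['ee_rot'];Rt=R.from_quat([q[1],q[2],q[3],q[0]]).as_matrix(); print('cam in tool',Rt.T@(w['pose'][:3,3]-st['position']),(Rt.T@w['pose'][:3,:3]).round(2),w['fx'])
E
```

```text
[0.48159471 0.21407803 0.121     ] [0.48314007 0.21540186 0.107     ] -0.0010988760345148276 expect [284.93970161 218.0413879 ]
[272.4 263.5] 10 [17 11  2  6 10]
[284.57142857 221.47619048] 21 [13 13  6  8 21]
cam in tool [ 0.07977513 -0.0003893  -0.14307719] [[ 0.   -0.95 -0.31]
 [ 1.    0.   -0.  ]
 [ 0.   -0.31  0.95]] 387.31299605360107
```

The two estimates differ by about 1 mm, so I'll let go, lift, and look at the needle and cap up close with the wrist camera from the +x side.

```bash
python3 -m pendant '[{"jaw":1,"tx":0,"ty":0,"tz":0,"ax":0,"ay":0,"az":0},{"jaw":1,"tx":0,"ty":0,"tz":0,"ax":0,"ay":0,"az":0},{"jaw":1,"tx":0,"ty":0,"tz":0,"ax":0,"ay":0,"az":0},{"jaw":1,"tx":0,"ty":0,"tz":0,"ax":0,"ay":0,"az":0},{"jaw":1,"tx":0,"ty":0,"tz":0,"ax":0,"ay":0,"az":0},{"jaw":1,"tx":0,"ty":0,"tz":4,"ax":0,"ay":0,"az":0},{"jaw":1,"tx":0,"ty":0,"tz":9,"ax":0,"ay":0,"az":0},{"jaw":1,"tx":0,"ty":0,"tz":14,"ax":0,"ay":0,"az":0},{"jaw":1,"tx":0,"ty":0,"tz":17.8,"ax":0,"ay":0,"az":0},{"jaw":1,"tx":0,"ty":0,"tz":17.8,"ax":0,"ay":0,"az":-10}]'
python3 -m pendant '[{"jaw":1,"tx":2,"ty":0,"tz":0,"ax":0,"ay":0,"az":-10},{"jaw":1,"tx":3.5,"ty":2,"tz":0,"ax":0,"ay":0,"az":-20},{"jaw":1,"tx":3.5,"ty":5,"tz":0,"ax":0,"ay":0,"az":-30},{"jaw":1,"tx":3.5,"ty":8,"tz":0,"ax":0,"ay":0,"az":-40},{"jaw":1,"tx":3.5,"ty":11,"tz":0,"ax":0,"ay":0,"az":-50},{"jaw":1,"tx":3.5,"ty":14,"tz":0,"ax":0,"ay":0,"az":-60},{"jaw":1,"tx":3.5,"ty":17,"tz":0,"ax":0,"ay":0,"az":-70},{"jaw":1,"tx":3.5,"ty":20,"tz":0,"ax":0,"ay":0,"az":-80},{"jaw":1,"tx":3.5,"ty":22.6,"tz":0,"ax":0,"ay":0,"az":-90},{"jaw":1,"tx":3.5,"ty":22.6,"tz":0,"ax":0,"ay":0,"az":-100}]'
python3 -m pendant '[{"jaw":1,"tx":0,"ty":0,"tz":0,"ax":0,"ay":0,"az":-10},{"jaw":1,"tx":0,"ty":0,"tz":0,"ax":0,"ay":0,"az":-20},{"jaw":1,"tx":0,"ty":0,"tz":0,"ax":0,"ay":0,"az":-30},{"jaw":1,"tx":0,"ty":0,"tz":0,"ax":0,"ay":0,"az":-40},{"jaw":1,"tx":0,"ty":0,"tz":0,"ax":0,"ay":0,"az":-50},{"jaw":1,"tx":0,"ty":0,"tz":0,"ax":0,"ay":0,"az":-60},{"jaw":1,"tx":0,"ty":0,"tz":0,"ax":0,"ay":0,"az":-70},{"jaw":1,"tx":0,"ty":0,"tz":0,"ax":0,"ay":0,"az":-80},{"jaw":1,"tx":0,"ty":0,"tz":0,"ax":0,"ay":0,"az":-80},{"jaw":1,"tx":0,"ty":0,"tz":0,"ax":0,"ay":0,"az":-80}]'
python3 - <<'E'
from meas import *
w=grab('wrist'); u,v=proj(w,[.482,.2135,.121]).astype(int); print(u,v)
x0,y0=max(u-80,0),max(v-60,0)
cv2.imwrite('pics/w3.png',cv2.resize(w['pixels'][y0:y0+120,x0:x0+160],(800,600),interpolation=2)); print(x0,y0)
E
```

```text
clock: 9.45
position: [0.5017, -0.0068, 0.265]
ee_rot: [0.004, -0.061, 0.998, -0.001]
contact_force: [0.0, 0.1, -0.4]
width: 0.0852
gripper_force: 0.0
clock: 10.7
position: [0.5345, 0.2214, 0.2609]
ee_rot: [-0.0, 0.725, 0.689, -0.0]
contact_force: [-0.0, -0.7, 0.7]
width: 0.085
gripper_force: 0.0
clock: 11.95
position: [0.5347, 0.2195, 0.2612]
ee_rot: [0.0, 0.998, 0.065, -0.0]
contact_force: [-0.1, 1.0, -0.1]
width: 0.0854
gripper_force: 0.0
320 285
240 225
```

View pics/w3.png

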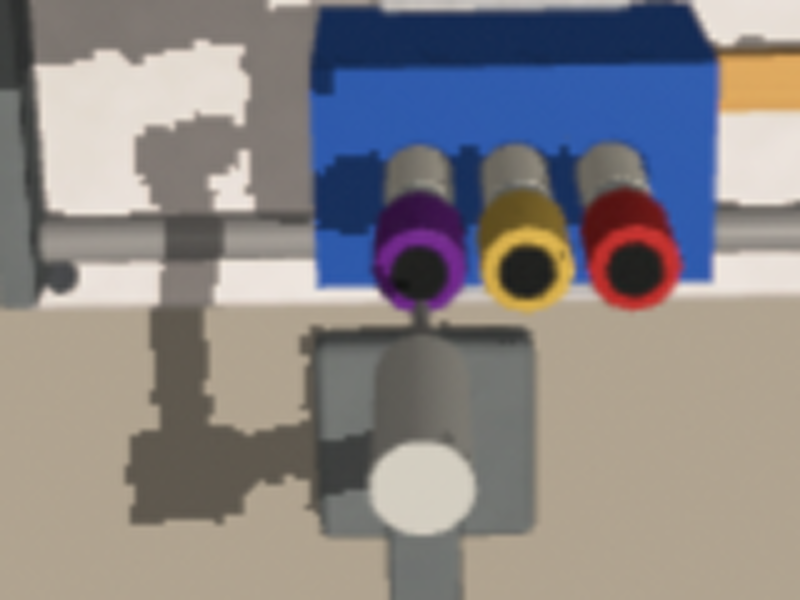

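Close wrist crop (5x): the purple disc is at (419,271), the needle shaft at (420,305) and the needle head at (421,488). Caps 18 mm apart span 107 px, so the offset along the slide is about 0.2 mm. The wheel is released and the arm is clear, so I'm handing in.

```bash
python3 -c "
from rig import manip
print(manip.sign_off())"
```

```text
the job is handed in; nothing more can be done
None
```

The purple cap's dark disc stands under the needle tip, about 0.2 mm off along the slide, after a single 230° turn of the handwheel; the wheel is released, the arm is clear and the job is handed in at about 12 s.

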